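Put the canister back in its tray and close up the row

TASK

Put the ceramic canister that stands out on the worktop back into the open space of the wooden tray: set it down upright, don't drop it, with its wider side along the tray like its two neighbours. Then close up the row so that no gaps are left: all three canisters pushed flush against each other and against the tray's fixed end board, and the sliding end stop brought up tight against the last canister so that it keeps the row together. Leave the jar, the glass and the pepper mill where they are.

Things in the scene. Friction and masses are not known exactly. Their poses are not given: they have to be found in the camera images.
- tray: pale-wood tray fixed to the worktop, 84 mm wide (x), 352 mm long (y); origin under its centre, y along it towards the sliding stop, z up. Floor 8 mm thick; along both sides a lip 10 mm thick rises 14 mm above the floor; the channel between the lips is 64 mm wide. A fixed end board, 12 mm thick and 60 mm above the floor, closes the -y end; the +y end carries the stop.
- end_face (a point): point on the inner face of the fixed end board, in the middle of the channel at floor level (tray y = -164 mm); axes as the tray's. Three canisters flush against the board reach 204 mm along +y from here.
- canister_a: white ceramic canister with a fixed flat brown wooden lid, 56 mm (its x) by 68 mm (its y) by 85 mm high, 0.35 kg, loose; origin at the centre of its underside, z up. It stands in the tray next to the end board, its y along the tray, with a small gap to the board.
- canister_b: an identical loose canister, second in the tray, with a gap to canister_a.
- canister_c: the identical loose canister that stands out on the worktop in front of the tray, at some yaw; it weighs 0.25 to 0.49 kg. The same either way round (half a turn).
- stop (a joint): sliding end stop in the channel, m: 0 = fully open at the +y end, grows towards the end board, limit 0.110; 0.080 when it touches three flush canisters. About 3 N of friction; stays where left. Dark steel plate across the channel, 60 mm wide, 4 mm thick, 66 mm high, with a flat foot 42 mm long behind it (+y).
- stop_face (a point): centre of the stop plate's face that meets the last canister (looking to tray -y), 33 mm above the tray floor; moves with the stop.
- stop_knob (a point): grip point of the stop: centre of an upright round dark-wood knob, 24 mm in diameter, 25 mm behind the stop's face (+y), about 76 mm above the worktop; the wood reaches 16 mm below and above this point, on a 12 mm steel post. The knob does not turn.
- jar: glass jar with yellow lid, 64 mm in diameter, 100 mm high, loose, standing on the worktop in front of the tray, left or right of canister_c; origin at the centre of its underside. Not to be moved.
- glass: empty clear tumbler, 81 mm in diameter, 92 mm high, loose, behind the tray; origin at the centre of its underside. Not to be moved.
- mill: wooden pepper mill, 58 mm in diameter, 150 mm high, loose, behind the tray to the right; origin at the centre of its underside. Not to be moved.

How it is judged:
By the outcome, as a careful person would: the job done as asked, in the order asked, and still so for the second after the job is handed in, with the robot touching nothing.
It also fails if it takes over 45 s, if anything falls off the work surface, if the arm or the gripper's body presses on something with over 40 N, if the wrist force passes 120 N, or if a joint passes its speed limit or range.

ROBOT

A 6-joint arm with a two-finger parallel gripper is mounted at the origin on a cart in front of the work surface, level with it; the furniture and walls round the work are solid. World frame = base frame: x ahead of the robot, y to its left, z up, the work surface at z = 0. Lengths are in m, angles in rad, forces in N, time in s.
With the tool pointing down it reaches from about 0.425 to 0.95 m from the base axis. Payload 3.5 kg.
Tool frame: the origin (TCP) lies between the finger pads; the fingertips stand 22 mm ahead of it and the grasp point (between the pads) lies 3 mm ahead of it; y points along the fingers, z is the direction in which the jaws open and shut, and the axes are right-handed (so a half turn about y gives the same grasp; the last joint's range is limited). The gripper opens to 85 mm and grips with 20 to 120 N. Pads are 22 mm wide; open, the fingers measure 114 mm over their backs; the gripper's body (76 mm by 85 mm) begins 54 mm behind the grasp point. The pads swing forward as they close: fully open they stand 13 mm farther back than shut.
Start: joints at [0.969, 0.286, 1.577, -0, 1.279, -0.15], TCP at [0.295, 0.607, 0.253] pointing down, gripper open.
Joint ranges: [-2.77, 2.77], [-0.9, 2.22], [0.21, 2.48], [-1.53, 4.67], [0.24, 2.81], [-2.84, 2.84]. Speed limits (rad/s): [2.79, 2.79, 3.14, 3.14, 3.14, 3.14].

INTERFACE

Orientations are given as a 3x3 rotation matrix whose columns are the frame's x, y, z axes.
In Python, from workcell import manip gives the robot as it stands.
- The arm moves only by the shell command python3 -m pendant 'ROWS' [FORCE]. ROWS is JSON, a list of rows, each a list of 3 entries, a list of its own where there are three numbers: the opening, from -1 (shut) to 1 (fully open), so that 0 is half open, then the shift along the tool's x, y, z in cm, then the turn, a rotation vector about the tool's x, y, z in rad. In form: [[hand, [x, y, z], [ax, ay, az]], ...]. A call has 1 to 12 rows; each row shifts and turns the pose as measured when the row begins, along the tool's axes as they then stand; what a row does not reach is not made up. A row lasts 1/10 s, in which the tool goes at most 50 mm and 8.59 degrees, less where a joint would pass 70% of its speed; a pose out of reach is approached as far as the arm can. A call is refused whole if a number of a shift passes 5 or a number of a turn 0.15, either way. A call with a gripper value outside its range is refused whole. The fingers move at their own pace and stop on an object; FORCE is the grip in N (left out, the last holds). Time passes only in rows, so rows that do not move let the fingers close. It gives the time, the measured TCP pose, the force and the opening at its end, in the units of the state.
- manip.get_obs(): the state, without advancing time (a new reading comes with each control period).
- manip.read_camera(name): name is "side" or "top" or "wrist"; returns a dict with "color" (420x560x3 uint8, blue, green, red), "vfov" (degrees; the focal length in pixels is half the picture's height over the tangent of half this angle, whatever the lens; pixels are square), "cx", "cy" (the principal point, pixels), "R" (3x3) and "t" (3): a world point X has camera coordinates R X + t; the wrist camera has in their place "tool_from_camera" (4x4, takes a point from camera to tool coordinates, whose origin is the TCP and whose axes are the tool frame's). Camera axes: x right, y down, z forward; pixel columns grow to the right and rows downward; lengths in m; the calibration is good to about 2 mm. A picture is of the moment at which its call begins: read the wrist's pose just before it. There is no depth.
- manip.close_job(): hands the job in, once; it reports no verdict.
Trained networks look in a picture, given as the dict that the camera call returned (one of the last four; its "shot" number tells which), for a name from the list of things; names that differ only in an ending like _2 or _b are one class to them, and where a whole thing is asked for, a point or a joint stands for the part that bears it (a point fixed in the world has none). Each returns a list of dicts, best first, with "confidence" (0 to 1); they miss things now and then, are a little off and sometimes report something else, mostly with a low value. They report only what shows in the picture. A call takes as long as a camera call.
- manip.boxes_of(name, picture): "at" ([x, y, z] in m, in the coordinates of the camera as it stood for that picture, good to about 4 mm: the middle of the surface that is visible of it).
- manip.outline_of(name, picture): "pixels" (420x560 bool, what is visible of it).
The state is a dict: "clock": time; "joints": joint angles; "qvel": joint speeds; "joint_torque": joint torques, N m; "eef_pos": TCP position; "orientation": TCP orientation; "ft_force": force on the tool from outside, world axes, zero at the start; "torque": the same for the moment, N m; "opening": finger opening in m.
Only numpy, scipy, OpenCV 4.12 (cv2) and the standard library are available. Lean on these libraries where they do the work, as an engineer would, in place of code of your own. Each camera call takes 0.05 s, during which the arm holds its last target. There are 200 camera calls.

## Working session

There is one attempt and no reset: what is moved stays moved. The work goes in short steps, Python scripts to look and compute and a shell command to move; the robot and the scene stay as the last step left them, time stands still between calls to the robot, and variables do not carry over. Pictures are saved under pics/ and viewed, about 8 in all and at most 12, crops included, and the job is handed in when it is done.

```bash
mkdir -p pics; ls
cat > h.py <<'E'
import numpy as np, cv2
from workcell import manip
def world(p,pic):
    return pic["R"].T@(np.array(p)-pic["t"]) if "R" in pic else None
def K(pic):
    f=210/np.tan(np.radians(pic["vfov"])/2); return f,pic["cx"],pic["cy"]
def plane(u,v,z,pic):
    f,cx,cy=K(pic); R=np.array(pic["R"]); t=np.array(pic["t"])
    d=R.T@np.array([(u-cx)/f,(v-cy)/f,1]); o=-R.T@t
    return o+d*(z-o[2])/d[2]
E
python3 - <<'E'
from h import *
o=manip.get_obs(); print({k:np.round(v,3).tolist() for k,v in o.items()})
ims=[]
for n in ["top","side"]:
    p=manip.read_camera(n); ims.append(p["color"]); cv2.imwrite(f"pics/{n}0.png",p["color"])
    print(n,p["vfov"],np.round(-np.array(p["R"]).T@p["t"],3),[k for k in p])
    for nm in ["canister_a","tray","stop","stop_knob","jar","glass","mill"]:
        print(nm,[(np.round(world(b["at"],p),3).tolist(),round(b["confidence"],2)) for b in manip.boxes_of(nm,p)])
E
```

```text
pics
{'clock': 0.0, 'joints': [0.969, 0.287, 1.578, 0.0, 1.279, -0.15], 'qvel': [0.0, 0.001, -0.0, -0.0, 0.001, 0.001], 'joint_torque': [-0.0, -40.598, -29.263, -0.0, 0.006, 0.0], 'eef_pos': [0.294, 0.607, 0.252], 'orientation': [[0.9, -0.001, 0.437], [-0.437, -0.002, 0.9], [-0.0, -1.0, -0.002]], 'ft_force': [0.133, -0.323, -0.093], 'torque': [-0.033, 0.034, -0.04], 'opening': 0.086}
top 42.47204839653602 [ 0.474 -0.015  1.048] ['color', 'vfov', 'cx', 'cy', 'R', 't', 'shot']
canister_a [([0.567, -0.068, 0.091], 0.82), ([0.454, 0.14, 0.083], 0.72), ([0.576, -0.159, 0.094], 0.6)]
tray [([0.563, 0.018, 0.012], 0.59)]
stop [([0.562, 0.084, 0.011], 0.96)]
stop_knob [([0.564, 0.081, 0.013], 0.63)]
jar [([0.439, -0.104, 0.097], 0.91)]
glass [([0.699, 0.15, 0.093], 0.77)]
mill [([0.699, -0.183, 0.126], 0.59), ([0.575, -0.161, 0.098], 0.27)]
side 50.59127656561756 [ 0.226 -0.545  0.647] ['color', 'vfov', 'cx', 'cy', 'R', 't', 'shot']
canister_a [([0.565, -0.173, 0.087], 0.79), ([0.556, -0.089, 0.078], 0.73), ([0.445, 0.114, 0.072], 0.69)]
tray [([0.549, -0.014, 0.022], 0.76)]
stop [([0.559, 0.066, 0.049], 0.77)]
stop_knob [([0.559, 0.064, 0.048], 0.9), ([0.556, -0.085, 0.077], 0.66)]
jar [([0.429, -0.125, 0.086], 0.74), ([0.551, -0.01, 0.026], 0.61)]
glass [([0.691, 0.13, 0.065], 0.65)]
mill [([0.556, -0.086, 0.08], 0.41), ([0.692, 0.134, 0.066], 0.28)]
```

View pics/top0.png

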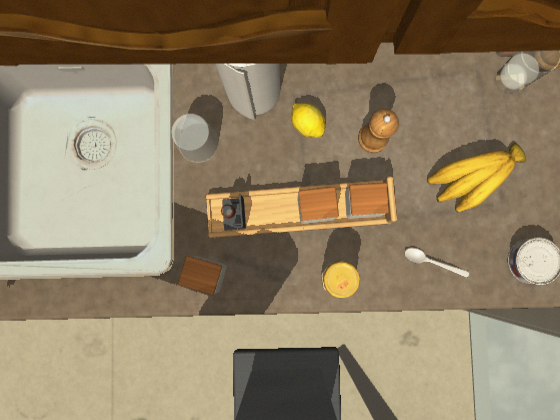

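View pics/side0.png

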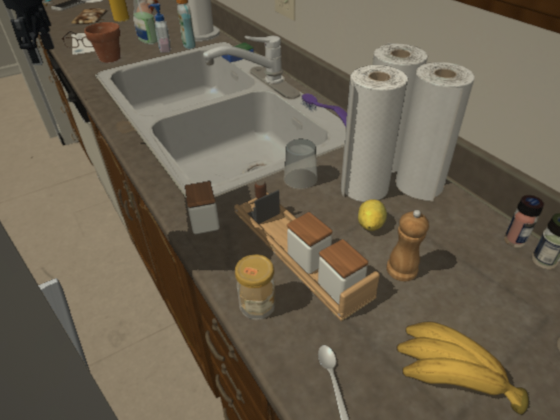

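The top view shows canister_c's lid at about (200,275), by the sink edge. The tray runs from (208,215) to (396,200), with a and b at (368,200) and (320,205) and the stop at about (232,212). The jar is at (341,280). Next I measure yaw and tray geometry.

Run:
```python
from h import *
p=manip.read_camera("top"); im=p["color"]
f,cx,cy=K(p); print(np.round(p["R"],3).tolist())
for nm in ["canister_a","tray","stop"]:
  for b in manip.outline_of(nm,p):
    m=b["pixels"].astype(np.uint8)
    if nm=="canister_a":  # keep lid only
        hsv=cv2.cvtColor(im,cv2.COLOR_BGR2HSV); m=m&(hsv[...,1]>110)
        m=cv2.morphologyEx(m,cv2.MORPH_OPEN,np.ones((3,3)))
    z={"canister_a":.085,"tray":.022,"stop":.07}[nm]
    ys,xs=np.nonzero(m)
    W=np.array([plane(u,v,z,p)[:2] for u,v in zip(xs,ys)],np.float32)*1000
    (c,s,a)=cv2.minAreaRect(W); q=cv2.boxPoints((c,s,a))
    print(nm,round(b["confidence"],2),len(xs),"rect mm",np.round(c,1),np.round(s,1),round(a,1),"mean",np.round(W.mean(0),1), q.round().tolist() if nm=='tray' else '')
c=im[165:300,165:405]; cv2.imwrite("pics/crop1.png",cv2.resize(c,None,fx=3.3,fy=3.3,interpolation=cv2.INTER_CUBIC))
```

```text
[[-0.025, -1.0, -0.004], [-0.995, 0.025, -0.099], [0.099, 0.002, -0.995]]
canister_a 0.76 1135 rect mm [573.7 -73.2] [55.1 67.3] 5.7 mean [573.5 -72.9] 
canister_a 0.75 1129 rect mm [ 580.  -164.1] [54.6 67.1] 1.9 mean [ 579.7 -164. ] 
canister_a 0.62 1169 rect mm [451.1 140.7] [66.9 54.8] 72.8 mean [451.3 140.6] 
tray 0.62 5952 rect mm [571.  -43.6] [ 90.2 363.8] 3.8 mean [567.3  -9.4] [[514.0, 135.0], [538.0, -228.0], [628.0, -222.0], [604.0, 141.0]]
stop 0.55 647 rect mm [559.3  80.7] [56.8 40.5] 3.1 mean [558.6  79.8]
```

View pics/crop1.png

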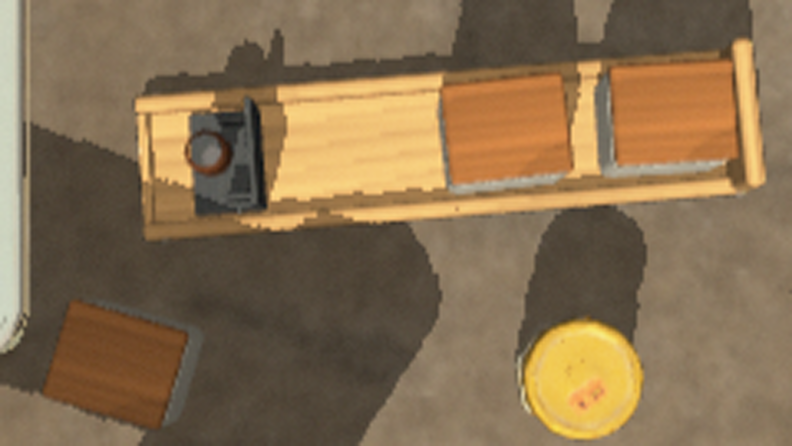

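The crop shows clean lid outlines (55x67 mm as expected, so their heights are right). c is turned about 21° from the tray, and the stop is at its open end. I compute the tray from its corners while moving over c.

```bash
cat >> h.py <<'E'
def delta(xyz,jaw=None):
    "remaining shift in tool cm and turn about tool y, for target TCP and jaw angle (deg, world)"
    o=manip.get_obs(); R=np.array(o["orientation"]); d=np.array(xyz)-o["eef_pos"]
    z=R[:,2]; a=np.degrees(np.arctan2(z[1],z[0]))
    print("clk",round(o["clock"],2),"pos",np.round(o["eef_pos"],4),"jaw",round(a,2),"tooly",np.round(R[:,1],3),"F",np.round(o["ft_force"],1),"open",round(o["opening"],4))
    print("shift cm",np.round(R.T@d*100,2))
    down=R.T@np.array([0,0,-1.]); level=np.cross([0,1,0],down)  # turn bringing y to down
    if jaw is not None: print("turn y",round(-np.radians((jaw-a+90)%180-90),3),"level",np.round(level,3))
E
python3 - <<'E'
from h import *
p=manip.read_camera("top")
def P(u,v,z): return plane(165+(u+.5)/3.3-.5,165+(v+.5)/3.3-.5,z,p)[:2]*1000
A,B,C,D=P(147,239,.022),P(136,98,.022),P(757,187,.022),P(443,75,.022)
print("front-left",A,"back-left",B,"front right",C,"backmid",D)
d=A-C; print("front edge ang",np.degrees(np.arctan2(d[1],d[0])),np.hypot(*d)); d=B-D;print("back ang",np.degrees(np.arctan2(d[1],d[0])))
print("left width",np.hypot(*(A-B)))
print("board top corners",P(764,184,.068),P(750,41,.068),P(733,42,.068),P(745,187,.068))
print("knob top",P(209,150,.092),"plate top",P(246,98,.074),P(258,208,.074),P(252,96,.074),P(266,206,.074))
E
python3 -m pendant '[[1,[3.45,0,-3.51],[0,0,0]],[1,[3.45,0,-3.51],[0,0,0]],[1,[3.45,0,-3.51],[0,0,0]],[1,[3.45,0,-3.51],[0,0,0]],[1,[3.45,0,-3.51],[0,0,0]],[1,[3.45,0,-3.51],[0,0,0]],[1,[3.45,0,-3.51],[0,0,0]],[1,[3.45,0,-3.51],[0,0,0]],[1,[3.45,0,-3.51],[0,0,0]],[1,[3.45,0,-3.51],[0,0,0]]]' 40
python3 -c "
from h import *
delta([.451,.141,.16],-17.2)"
```

```text
front-left [520.71059868 131.55258322] back-left [602.53955928 137.03723213] front right [ 541.87178951 -220.1634333 ] backmid [611.46921313 -41.2001877 ]
front edge ang 93.44308208835484 352.3520289086823
back ang 92.8681073793699
left width 82.01256102919443
board top corners [ 540.38006264 -214.88055924] [ 619.99221493 -210.7146919 ] [ 619.6719054 -201.2741316] [ 538.98917929 -204.36772759]
knob top [564.56835166  87.63774444] plate top [594.48744525  68.80040869] [533.76035826  63.23478212] [595.51197566  65.48111255] [534.74540375  58.84177923]
clock: 2.05
eef_pos: [0.4543, 0.1363, 0.2536]
orientation: [[0.905, 0.007, 0.425], [-0.425, 0.003, 0.905], [0.005, -1.0, 0.005]]
ft_force: [0.7, 0.4, 0.2]
opening: 0.0858
clk 2.05 pos [0.4543 0.1363 0.2536] jaw 64.83 tooly [ 0.007  0.003 -1.   ] F [0.7 0.4 0.2] open 0.0858
shift cm [-0.54  9.36  0.24]
turn y 1.432 level [-0.005  0.     0.005]
```

Tray: centre (0.572, -0.041), yaw about 3.4°, length 352 mm measured (matches). The stop face is at tray y of about +104, so the free space is about 102 mm. Next I turn over c.

```bash
python3 -m pendant '[[1,[0,0,0],[0,0.143,0]],[1,[0,0,0],[0,0.143,0]],[1,[0,0,0],[0,0.143,0]],[1,[0,0,0],[0,0.143,0]],[1,[0,0,0],[0,0.143,0]],[1,[0,0,0],[0,0.143,0]],[1,[0,0,0],[0,0.143,0]],[1,[0,0,0],[0,0.143,0]],[1,[0,0,0],[0,0.143,0]],[1,[0,0,0],[0,0.143,0]],[1,[0,0,0],[0,0,0]]]'
python3 - <<'E'
from h import *
o=manip.get_obs(); p=manip.read_camera("wrist"); cv2.imwrite("pics/w1.png",p["color"])
T=np.array(p["tool_from_camera"]);R=np.array(o["orientation"])
for b in manip.outline_of("canister_c",p):
    m=b["pixels"].astype(np.uint8); hsv=cv2.cvtColor(p["color"],cv2.COLOR_BGR2HSV); m&=(hsv[...,1]>110).astype(np.uint8)
    m=cv2.morphologyEx(m,cv2.MORPH_OPEN,np.ones((5,5)))
    ys,xs=np.nonzero(m); f,cx,cy=K(p)
    D=np.stack([(xs-cx)/f,(ys-cy)/f,np.ones(len(xs))],1)@T[:3,:3].T@R.T
    O=o["eef_pos"]+R@T[:3,3]; W=(O+D*((.085-O[2])/D[:,2])[:,None])[:,:2].astype(np.float32)*1000
    print(b["confidence"],len(xs),cv2.minAreaRect(W),W.mean(0), xs.min(),xs.max(),ys.min(),ys.max())
delta([.451,.141,.052],-17.2)
E
```

```text
clock: 3.15
eef_pos: [0.457, 0.1277, 0.2563]
orientation: [[-0.357, 0.013, 0.934], [-0.934, 0.001, -0.357], [-0.006, -1.0, 0.012]]
ft_force: [-0.5, 0.0, -0.0]
opening: 0.0853
0.63 887 ((585.2727661132812, -63.05698013305664), (28.702190399169922, 51.73521041870117), 5.259022235870361) [587.92664  -55.768387] 445 487 303 344
0.58 5243 ((450.2298889160156, 142.39230346679688), (66.20294952392578, 54.28022003173828), 72.3502426147461) [450.5956  143.45117] 216 286 136 217
0.4 73 ((569.0635986328125, -170.0128936767578), (5.158235549926758, 17.400325775146484), 68.39598846435547) [ 568.16144 -170.03271] 465 481 415 419
clk 3.25 pos [0.457  0.1277 0.2562] jaw -20.72 tooly [ 0.013  0.001 -1.   ] F [0.4 0.  0.5] open 0.085
shift cm [-0.91 20.42 -1.27]
turn y -0.061 level [-0.012  0.    -0.006]
```

View pics/w1.png

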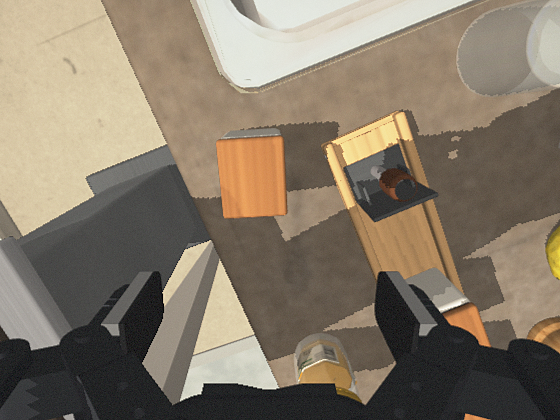

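The wrist view shows c's lid at (217–286, 136–217), between the fingers' lines, clear of sink, tray and jar. Its estimate (450,142, 72.4°) agrees with the top view. I correct and descend in stages.

```bash
python3 -m pendant '[[1,[-1.1,0,-1.2],[-0.012,-0.055,-0.006]],[1,[0,4,0],[0,0,0]],[1,[0,4,0],[0,0,0]],[1,[0,4,0],[0,0,0]],[1,[0,0,0],[0,0,0]]]'
python3 -c "
from h import *
delta([.4507,.1418,.058],-17.5)"
```

```text
clock: 3.75
eef_pos: [0.4521, 0.1431, 0.1365]
orientation: [[-0.287, 0.008, 0.958], [-0.958, 0.0, -0.287], [-0.003, -1.0, 0.007]]
ft_force: [-1.5, 1.2, -0.4]
opening: 0.0853
clk 3.75 pos [0.4521 0.1431 0.1365] jaw -16.66 tooly [ 0.008  0.    -1.   ] F [-1.5  1.2 -0.4] open 0.0853
shift cm [ 0.18  7.85 -0.15]
turn y 0.015 level [-0.007  0.    -0.003]
```

```bash
python3 -m pendant '[[1,[0.15,2.5,-0.15],[-0.007,0.015,-0.003]],[1,[0,2.5,0],[0,0,0]],[1,[0,2.5,0],[0,0,0]],[1,[0,0.3,0],[0,0,0]],[1,[0,0,0],[0,0,0]]]'
python3 -c "
from h import *
delta([.4507,.1418,.058],-17.5)"
```

```text
clock: 4.25
eef_pos: [0.4574, 0.1427, 0.0654]
orientation: [[-0.294, 0.012, 0.956], [-0.956, 0.001, -0.294], [-0.004, -1.0, 0.012]]
ft_force: [-0.1, -0.1, 0.4]
opening: 0.0853
clk 4.25 pos [0.4574 0.1427 0.0654] jaw -17.08 tooly [ 0.012  0.001 -1.   ] F [-0.1 -0.1  0.4] open 0.0853
shift cm [ 0.29  0.74 -0.62]
turn y 0.007 level [-0.012  0.    -0.004]
```

```bash
python3 -m pendant '[[1,[0.2,0.3,-0.6],[-0.012,0,-0.004]],[1,[0,0.4,0],[0,0,0]],[1,[0,0,0],[0,0,0]]]'
python3 -c "
from h import *
delta([.4507,.1418,.058],-17.5)"
```

```text
clock: 4.55
eef_pos: [0.4541, 0.143, 0.063]
orientation: [[-0.292, 0.007, 0.956], [-0.956, 0.001, -0.292], [-0.003, -1.0, 0.006]]
ft_force: [-0.1, 0.4, 0.6]
opening: 0.0856
clk 4.55 pos [0.4541 0.143  0.063 ] jaw -17.0 tooly [ 0.007  0.001 -1.   ] F [-0.1  0.4  0.6] open 0.0856
shift cm [ 0.21  0.49 -0.29]
turn y 0.009 level [-0.006  0.    -0.003]
```

```bash
python3 -m pendant '[[1,[0.2,0.5,-0.4],[-0.009,0.005,-0.003]],[1,[0,0.2,-0.1],[0,0,0]],[-1,[0,0,0],[0,0,0]],[-1,[0,0,0],[0,0,0]],[-1,[0,0,0],[0,0,0]],[-1,[0,0,0],[0,0,0]],[-1,[0,0,0],[0,0,0]],[-1,[0,0,0],[0,0,0]]]' 40
python3 -c "
from h import *
delta([.4507,.1418,.058],-17.5)"
```

```text
clock: 5.35
eef_pos: [0.4495, 0.1427, 0.0569]
orientation: [[-0.297, -0.0, 0.955], [-0.955, 0.001, -0.297], [-0.001, -1.0, -0.001]]
ft_force: [-0.4, -0.5, 0.7]
opening: 0.0557
clk 5.35 pos [0.4495 0.1427 0.0569] jaw -17.29 tooly [-0.     0.001 -1.   ] F [-0.4 -0.5  0.7] open 0.0557
shift cm [ 0.05 -0.11  0.14]
turn y 0.004 level [ 0.001  0.    -0.001]
```

```bash
python3 -m pendant '[[-1,[0,-1,0],[0,0,0]],[-1,[0,-3,0],[0,0,0]],[-1,[0,-4,0],[0,0,0]],[-1,[0,-4,0],[0,0,0]],[-1,[0,-1,0],[0,0,0]],[-1,[0,0,0],[0,0,0]]]' 40
python3 -c "
from h import *
delta([.569,.0085,.18],3.4)"
```

```text
clock: 5.95
eef_pos: [0.4448, 0.1421, 0.1876]
orientation: [[-0.297, -0.013, 0.955], [-0.955, 0.0, -0.297], [0.004, -1.0, -0.013]]
ft_force: [-0.3, 0.8, -2.8]
opening: 0.0556
clk 5.95 pos [0.4448 0.1421 0.1876] jaw -17.3 tooly [-0.013  0.    -1.   ] F [-0.3  0.8 -2.8] open 0.0556
shift cm [ 9.06  0.59 15.84]
turn y -0.361 level [ 0.013 -0.     0.004]
```

Lifted with about 2.8 N of load, so it is held. Now over the tray, turning.

```bash
python3 -m pendant '[[-1,[1.8,0,3.2],[0.013,0,0.004]],[-1,[1.8,0,3.2],[0,0,0]],[-1,[1.8,0,3.2],[0,0,0]],[-1,[1.8,0,3.2],[0,0,0]],[-1,[1.8,0,3.2],[0,0,0]],[-1,[0,0,0],[0,-0.09,0]],[-1,[0,0,0],[0,-0.09,0]],[-1,[0,0,0],[0,-0.09,0]],[-1,[0,0,0],[0,-0.09,0]],[-1,[0,0,0],[0,0,0]]]'
python3 -c "
from h import *
delta([.569,.0085,.075],3.4)"
```

```text
clock: 6.95
eef_pos: [0.561, 0.0042, 0.1552]
orientation: [[0.071, -0.044, 0.997], [-0.997, 0.007, 0.071], [-0.01, -0.999, -0.043]]
ft_force: [-0.0, 0.6, -2.8]
opening: 0.0554
clk 6.95 pos [0.561  0.0042 0.1552] jaw 4.09 tooly [-0.044  0.007 -0.999] F [-0.   0.6 -2.8] open 0.0554
shift cm [-0.29  7.98  1.17]
turn y 0.012 level [ 0.043  0.    -0.01 ]
```

```bash
python3 -m pendant '[[-1,[-0.3,0.5,1.2],[0.043,0.012,-0.01]],[-1,[0,1.5,0],[0.01,0,0]],[-1,[0,1.5,0],[0,0,0]],[-1,[0,0,0],[0,0,0]]]'
python3 - <<'E'
from h import *
delta([.569,.0085,.067],3.4)
p=manip.read_camera("top"); im=p["color"]; cv2.imwrite("pics/top2.png",cv2.resize(im[150:300,165:405],None,fx=3.3,fy=3.3,interpolation=cv2.INTER_CUBIC))
p=manip.read_camera("side"); cv2.imwrite("pics/side2.png",cv2.resize(p["color"][150:330,200:420],None,fx=3,fy=3,interpolation=cv2.INTER_CUBIC))
E
```

```text
clock: 7.35
eef_pos: [0.5681, 0.009, 0.11]
orientation: [[0.05, -0.002, 0.999], [-0.999, 0.003, 0.05], [-0.003, -1.0, -0.002]]
ft_force: [-0.8, -0.1, -3.9]
opening: 0.0556
clk 7.35 pos [0.5681 0.009  0.11  ] jaw 2.87 tooly [-0.002  0.003 -1.   ] F [-0.8 -0.1 -3.9] open 0.0556
shift cm [0.07 4.3  0.1 ]
turn y -0.009 level [ 0.002  0.    -0.003]
```

View pics/side2.png

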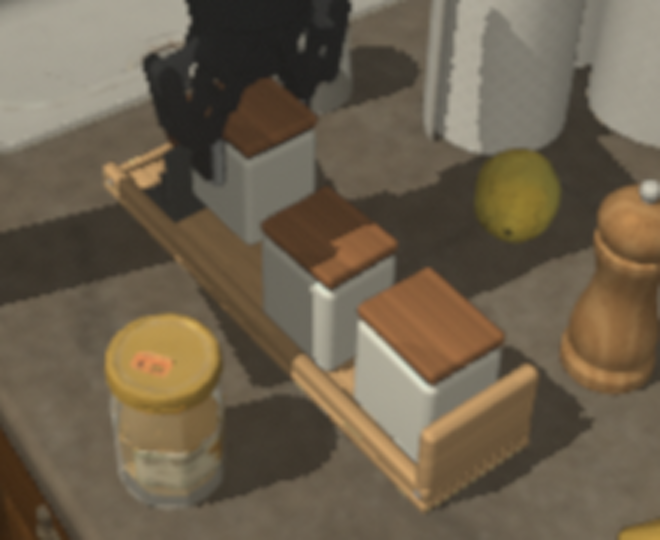

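The side view shows c held upright over the gap between b at (325,290) and the stop at (180,190), aligned with the row. I lower it.

```bash
python3 -m pendant '[[-1,[0,1.5,0],[0.002,-0.009,-0.003]],[-1,[0,1.2,-0.1],[0,0,0]],[-1,[0,0,0],[0,0,0]]]'
python3 -c "
from h import *
delta([.569,.0085,.065],3.4)"
```

```text
clock: 7.75
eef_pos: [0.5703, 0.0085, 0.0866]
orientation: [[0.058, 0.008, 0.998], [-0.998, -0.002, 0.058], [0.002, -1.0, 0.008]]
ft_force: [-0.1, 0.8, -2.9]
opening: 0.0554
clk 7.75 pos [0.5703 0.0085 0.0866] jaw 3.33 tooly [ 0.008 -0.002 -1.   ] F [-0.1  0.8 -2.9] open 0.0554
shift cm [-0.01  2.16 -0.15]
turn y -0.001 level [-0.008  0.     0.002]
```

```bash
python3 -m pendant '[[-1,[0,0.8,-0.2],[-0.008,0,0.002]],[-1,[0,0.7,-0.1],[-0.003,0,0]],[-1,[0,0,0],[0,0,0]]]'
python3 -c "
from h import *
delta([.569,.0085,.065],3.4)"
```

```text
clock: 8.05
eef_pos: [0.5683, 0.008, 0.072]
orientation: [[0.057, -0.001, 0.998], [-0.998, -0.0, 0.057], [0.0, -1.0, -0.001]]
ft_force: [0.5, -0.1, -3.3]
opening: 0.0556
clk 8.05 pos [0.5683 0.008  0.072 ] jaw 3.28 tooly [-0.001 -0.    -1.   ] F [ 0.5 -0.1 -3.3] open 0.0556
shift cm [-0.04  0.7   0.08]
turn y -0.002 level [ 0.001 -0.     0.   ]
```

```bash
python3 -m pendant '[[-1,[0,0.4,0],[0,0,0]],[-1,[0,0.3,0],[0,0,0]],[-1,[0,0,0],[0,0,0]]]'
python3 -c "
from h import *
delta([.569,.0085,.065],3.4)"
```

```text
clock: 8.35
eef_pos: [0.5689, 0.0079, 0.0651]
orientation: [[0.057, 0.0, 0.998], [-0.998, -0.001, 0.057], [0.001, -1.0, 0.0]]
ft_force: [-0.3, -0.1, -2.8]
opening: 0.0555
clk 8.35 pos [0.5689 0.0079 0.0651] jaw 3.27 tooly [ 0.    -0.001 -1.   ] F [-0.3 -0.1 -2.8] open 0.0555
shift cm [-0.06  0.01  0.01]
turn y -0.002 level [-0.     0.     0.001]
```

Still carrying its full weight; I nudge down in small steps until the load goes.

```bash
python3 -m pendant '[[-1,[0,0.1,0],[0,0,0]],[-1,[0,0.1,0],[0,0,0]],[-1,[0,0,0],[0,0,0]]]'
```

```text
clock: 8.65
eef_pos: [0.5696, 0.0078, 0.0652]
orientation: [[0.057, 0.001, 0.998], [-0.998, -0.001, 0.057], [0.001, -1.0, 0.001]]
ft_force: [0.7, -0.1, -2.6]
opening: 0.0552
```

```bash
python3 -m pendant '[[-1,[0,0.3,-0.1],[0,0,0]],[-1,[0,0,0],[0,0,0]]]'; python3 -m pendant '[[-1,[0,0.2,0],[0,0,0]],[-1,[0,0,0],[0,0,0]]]'
```

```text
clock: 8.85
eef_pos: [0.5705, 0.0076, 0.0657]
orientation: [[0.057, 0.004, 0.998], [-0.998, -0.001, 0.057], [0.001, -1.0, 0.004]]
ft_force: [1.0, -0.1, -3.4]
opening: 0.0554
clock: 9.05
eef_pos: [0.5713, 0.0074, 0.0651]
orientation: [[0.057, 0.005, 0.998], [-0.998, -0.001, 0.057], [0.002, -1.0, 0.005]]
ft_force: [-0.0, 1.1, -1.5]
opening: 0.0554
```

```bash
python3 -m pendant '[[-1,[0,0.5,-0.25],[-0.005,0,0.001]],[-1,[0,0.2,-0.1],[0,0,0]]]'
python3 - <<'E'
from h import *
delta([.569,.0085,.064],3.4)
p=manip.read_camera("side"); cv2.imwrite("pics/side3.png",cv2.resize(p["color"][170:290,225:385],None,fx=5,fy=5,interpolation=cv2.INTER_CUBIC))
delta([.569,.0085,.064],3.4)
E
```

```text
clock: 9.25
eef_pos: [0.5715, 0.0073, 0.065]
orientation: [[0.057, 0.004, 0.998], [-0.998, -0.0, 0.057], [0.0, -1.0, 0.004]]
ft_force: [-1.9, 0.0, 2.4]
opening: 0.0554
clk 9.25 pos [0.5715 0.0073 0.065 ] jaw 3.27 tooly [ 0.004 -0.    -1.   ] F [-1.9  0.   2.4] open 0.0554
shift cm [-0.13  0.1  -0.24]
turn y -0.002 level [-0.004  0.     0.   ]
clk 9.3 pos [0.5715 0.0073 0.065 ] jaw 3.27 tooly [ 0.004 -0.    -1.   ] F [-3.3  0.4 10.7] open 0.0553
shift cm [-0.13  0.1  -0.24]
turn y -0.002 level [-0.004  0.     0.   ]
```

View pics/side3.png

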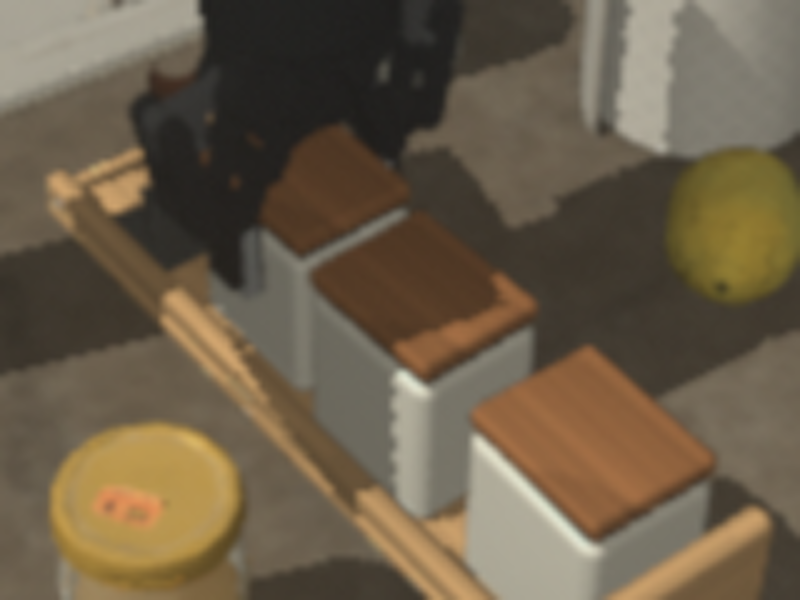

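c sits in the channel with its front face below the lip line and contact force has appeared (+10 N), at the expected height of 65 mm. I release and rise.

```bash
python3 -m pendant '[[-1,[0,-0.1,0],[0,0,0]],[1,[0,0,0],[0,0,0]],[1,[0,0,0],[0,0,0]],[1,[0,0,0],[0,0,0]],[1,[0,0,0],[0,0,0]],[1,[0,0,0],[0,0,0]]]'
python3 -m pendant '[[1,[0,-1,0],[0,0,0]],[1,[0,-3,0],[0,0,0]],[1,[0,-4,0],[0,0,0]],[1,[0,-3,0],[0,0,0]],[1,[0,0,0],[0,0,0]]]'
python3 - <<'E'
from h import *
o=manip.get_obs()
p=manip.read_camera("top"); im=p["color"]; ax=np.radians(3.4)
ex=np.array([np.cos(ax),np.sin(ax)]); ey=np.array([-ex[1],ex[0]]); C=np.array([572,-41.4])
for nm in ["stop_knob","stop"]:
    for b in manip.boxes_of(nm,p): print(nm,np.round(world(b["at"],p),3),round(b["confidence"],2))
for b in manip.outline_of("canister_c",p):
    m=b["pixels"].astype(np.uint8); hsv=cv2.cvtColor(im,cv2.COLOR_BGR2HSV); m&=(hsv[...,1]>110).astype(np.uint8)
    ys,xs=np.nonzero(cv2.morphologyEx(m,cv2.MORPH_OPEN,np.ones((3,3))))
    W=np.array([plane(u,v,.093,p)[:2] for u,v in zip(xs,ys)],np.float32)*1000
    c,s,a=cv2.minAreaRect(W); print(round(b["confidence"],2),np.round(c,1),np.round(s,1),round(a,1),"tray",(np.array(c)-C)@ex,(np.array(c)-C)@ey)
pw=manip.read_camera("wrist"); cv2.imwrite("pics/w4.png",pw["color"])
T=np.array(pw["tool_from_camera"]);R=np.array(o["orientation"])
for b in manip.boxes_of("stop_knob",pw):
    q=T[:3,:3]@np.array(b["at"])+T[:3,3]; print("wrist knob",np.round(o["eef_pos"]+R@q,3),round(b["confidence"],2))
cv2.imwrite("pics/top4.png",cv2.resize(im[165:300,165:405],None,fx=3.3,fy=3.3,interpolation=cv2.INTER_CUBIC))
delta([.564,.088,.16],3.4)
E
```

```text
clock: 9.9
eef_pos: [0.5722, 0.0071, 0.0649]
orientation: [[0.057, 0.007, 0.998], [-0.998, -0.001, 0.057], [0.001, -1.0, 0.007]]
ft_force: [-0.5, -0.2, -0.4]
opening: 0.0858
clock: 10.4
eef_pos: [0.5707, 0.0072, 0.1796]
orientation: [[0.057, 0.005, 0.998], [-0.998, -0.0, 0.057], [0.001, -1.0, 0.005]]
ft_force: [-0.4, -0.4, -0.2]
opening: 0.085
stop_knob [0.564 0.079 0.025] 0.6
stop [0.562 0.079 0.023] 0.5Traceback (most recent call last):
  File "<stdin>", line 11, in <module>
cv2.error: OpenCV(4.12.0) /io/opencv/modules/imgproc/src/convhull.cpp:143: error: (-215:Assertion failed) total >= 0 && (depth == CV_32F || depth == CV_32S) in function 'convexHull'
```

Run:
```python
from h import *
o=manip.get_obs()
pw=manip.read_camera("wrist"); cv2.imwrite("pics/w4.png",pw["color"])
T=np.array(pw["tool_from_camera"]);R=np.array(o["orientation"])
for nm in ["stop_knob","stop","canister_c"]:
  for b in manip.boxes_of(nm,pw):
    q=T[:3,:3]@np.array(b["at"])+T[:3,3]; print(nm,np.round(o["eef_pos"]+R@q,3),round(b["confidence"],2))
delta([.564,.088,.18],3.4)
```

```text
stop_knob [0.56  0.084 0.015] 0.73
stop_knob [ 0.43  -0.077  0.052] 0.44
stop [0.563 0.088 0.013] 0.68
canister_c [ 0.572 -0.059  0.092] 0.88
canister_c [0.574 0.016 0.094] 0.79
clk 10.8 pos [0.5668 0.0077 0.1718] jaw 3.25 tooly [-0.009  0.002 -1.   ] F [-0.1 -0.6 -0.2] open 0.0854
shift cm [-8.03 -0.8   0.16]
turn y -0.003 level [ 0.009  0.    -0.002]
```

View pics/w4.png

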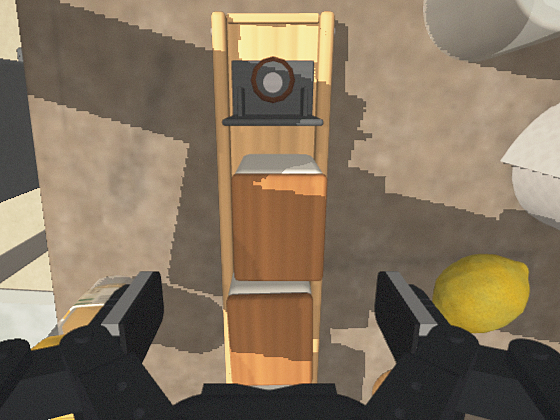

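The wrist view shows c (232–325, 172–282) upright in the channel and the knob at (273,80) behind the plate. I locate the knob from that pixel and move above it.

```bash
cat >> h.py <<'E'
def wplane(u,v,z,pw,o):
    T=np.array(pw["tool_from_camera"]);R=np.array(o["orientation"]); f,cx,cy=K(pw)
    d=R@T[:3,:3]@np.array([(u-cx)/f,(v-cy)/f,1]); O=o["eef_pos"]+R@T[:3,3]
    return O+d*(z-O[2])/d[2]
E
python3 - <<'E'
from h import *
o=manip.get_obs(); pw=manip.read_camera("wrist")
print("knob",wplane(273,80,.092,pw,o),"plate",wplane(222,121,.074,pw,o),wplane(323,121,.074,pw,o))
print("c lid far/near",[wplane(u,v,.093,pw,o).round(4) for u,v in [(234,175),(320,173),(325,281),(232,279)]])
E
python3 -m pendant '[[1,[-2.6,0,0.05],[0.009,-0.003,-0.002]],[1,[-2.6,0,0],[0,0,0]],[1,[-2.6,0,0],[0,0,0]],[1,[0,0,0],[0,0,0]]]'
python3 -c "
from h import *
delta([.5645,.0876,.075],3.4)"
```

```text
knob [0.56356005 0.09035394 0.092     ] plate [0.53504096 0.06677663 0.074     ] [0.59414168 0.07015441 0.074     ]
c lid far/near [array([0.5448, 0.039 , 0.093 ]), array([0.5926, 0.0429, 0.093 ]), array([ 0.6022, -0.0236,  0.093 ]), array([ 0.5454, -0.0257,  0.093 ])]
clock: 11.25
eef_pos: [0.5622, 0.0869, 0.1693]
orientation: [[0.057, -0.003, 0.998], [-0.998, 0.0, 0.057], [-0.001, -1.0, -0.003]]
ft_force: [-0.1, 0.2, -0.3]
opening: 0.0855
clk 11.25 pos [0.5622 0.0869 0.1693] jaw 3.25 tooly [-0.003  0.    -1.   ] F [-0.1  0.2 -0.3] open 0.0855
shift cm [-0.06  9.43  0.26]
turn y -0.003 level [ 0.003  0.    -0.001]
```

```bash
python3 -m pendant '[[1,[-0.25,3,0],[0.003,-0.003,0]],[1,[0,3,-0.2],[0,0,0]],[1,[0,2.4,-0.2],[0,0,0]],[1,[0,0,0],[0,0,0]]]'
python3 -c "
from h import *
delta([.564,.0893,.079],3.4)"
```

```text
clock: 11.65
eef_pos: [0.559, 0.088, 0.0831]
orientation: [[0.062, 0.002, 0.998], [-0.998, -0.001, 0.062], [0.001, -1.0, 0.002]]
ft_force: [-0.3, -0.4, -1.0]
opening: 0.0855
clk 11.65 pos [0.559  0.088  0.0831] jaw 3.55 tooly [ 0.002 -0.001 -1.   ] F [-0.3 -0.4 -1. ] open 0.0855
shift cm [-0.1   0.41  0.51]
turn y 0.003 level [-0.002  0.     0.001]
```

```bash
python3 -m pendant '[[1,[-0.1,0.3,0.5],[-0.002,0.003,0]],[1,[0,0.2,0.1],[0,0,0]],[1,[0,0,0],[0,0,0]]]'
python3 -c "
from h import *
delta([.564,.0893,.079],3.4)"
```

```text
clock: 11.95
eef_pos: [0.5673, 0.0881, 0.0799]
orientation: [[0.058, 0.003, 0.998], [-0.998, -0.002, 0.058], [0.002, -1.0, 0.002]]
ft_force: [0.4, 0.4, 0.3]
opening: 0.0858
clk 11.95 pos [0.5673 0.0881 0.0799] jaw 3.3 tooly [ 0.003 -0.002 -1.   ] F [0.4 0.4 0.3] open 0.0858
shift cm [-0.14  0.09 -0.32]
turn y -0.002 level [-0.002  0.     0.002]
```

```bash
python3 -m pendant '[[1,[-0.1,0.1,-0.35],[-0.002,0,0.002]],[1,[0,0,0],[0,0,0]],[1,[0,0,0],[0,0,0]]]'
python3 -c "
from h import *
delta([.564,.0893,.079],3.4)"
```

```text
clock: 12.25
eef_pos: [0.5655, 0.0888, 0.0816]
orientation: [[0.058, 0.005, 0.998], [-0.998, 0.0, 0.058], [0.0, -1.0, 0.005]]
ft_force: [0.5, -0.1, 0.1]
opening: 0.0853
clk 12.25 pos [0.5655 0.0888 0.0816] jaw 3.3 tooly [ 0.005  0.    -1.   ] F [ 0.5 -0.1  0.1] open 0.0853
shift cm [-0.06  0.26 -0.15]
turn y -0.002 level [-0.005  0.     0.   ]
```

Within 1.5 mm, which is good enough. Closing on the knob.

```bash
python3 -m pendant '[[1,[-0.05,0.3,-0.1],[-0.004,0,0]],[-1,[0,0,0],[0,0,0]],[-1,[0,0,0],[0,0,0]],[-1,[0,0,0],[0,0,0]],[-1,[0,0,0],[0,0,0]],[-1,[0,0,0],[0,0,0]],[-1,[0,0,0],[0,0,0]],[-1,[0,0,0],[0,0,0]],[-1,[0,0,0],[0,0,0]]]' 60
```

```text
clock: 13.15
eef_pos: [0.5636, 0.0894, 0.0793]
orientation: [[0.058, -0.001, 0.998], [-0.998, -0.0, 0.058], [0.0, -1.0, -0.001]]
ft_force: [-1.2, 0.1, 1.7]
opening: 0.0217
```

```bash
python3 -m pendant '[[-1,[1,0,0],[0,0,0]],[-1,[1,0,0],[0,0,0]],[-1,[0,0,0],[0,0,0]]]'
python3 -c "
from h import *
delta([.5681,.0235,.079],3.4)"
```

```text
clock: 13.45
eef_pos: [0.5647, 0.069, 0.0793]
orientation: [[0.058, -0.001, 0.998], [-0.998, 0.001, 0.058], [-0.001, -1.0, -0.001]]
ft_force: [-1.1, -0.9, 1.8]
opening: 0.0222
clk 13.45 pos [0.5647 0.069  0.0793] jaw 3.34 tooly [-0.001  0.001 -1.   ] F [-1.1 -0.9  1.8] open 0.0222
shift cm [4.56 0.03 0.07]
turn y -0.001 level [ 0.001  0.    -0.001]
```

```bash
python3 -m pendant '[[-1,[1,0,0],[0,0,0]],[-1,[1,0,0],[0,0,0]],[-1,[1,0,0],[0,0,0]]]'
python3 -m pendant '[[-1,[0.7,0,0],[0,0,0]]]'
python3 - <<'E'
from h import *
delta([.5681,.0235,.079],3.4)
o=manip.get_obs(); p=manip.read_camera("side"); cv2.imwrite("pics/side5.png",cv2.resize(p["color"][170:320,215:385],None,fx=4,fy=4,interpolation=cv2.INTER_CUBIC))
E
```

```text
clock: 13.75
eef_pos: [0.5663, 0.0401, 0.0793]
orientation: [[0.057, -0.001, 0.998], [-0.998, 0.008, 0.057], [-0.008, -1.0, -0.001]]
ft_force: [-0.8, 6.8, 2.2]
opening: 0.0224
clock: 13.85
eef_pos: [0.5667, 0.0332, 0.0793]
orientation: [[0.056, -0.001, 0.998], [-0.998, 0.01, 0.056], [-0.01, -1.0, -0.001]]
ft_force: [-2.0, 6.7, 2.5]
opening: 0.0223
clk 13.85 pos [0.5667 0.0332 0.0793] jaw 3.22 tooly [-0.001  0.01  -1.   ] F [-2.   6.7  2.5] open 0.0223
shift cm [0.98 0.02 0.09]
turn y -0.003 level [ 0.001  0.    -0.01 ]
```

View pics/side5.png

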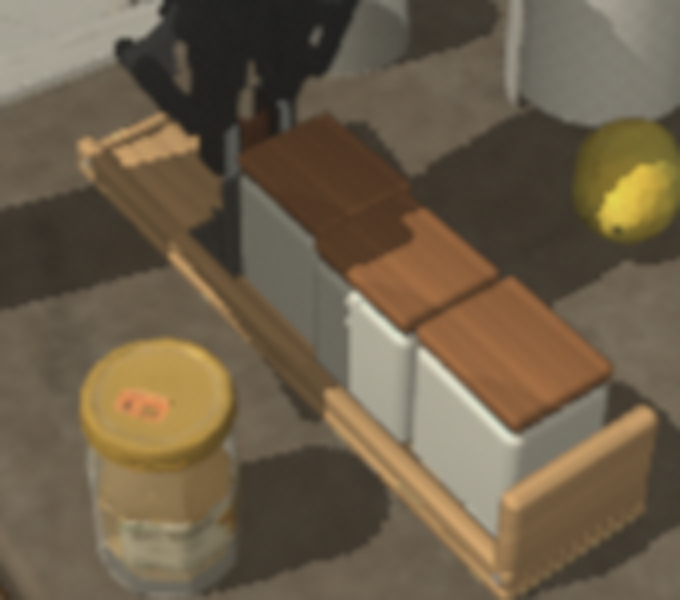

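The stop is moving the row and the gaps are nearly closed, with only slivers left between b and a and at the board. I push on gently, watching the force.

```bash
python3 -m pendant '[[-1,[0.5,0,0],[0,0,-0.01]]]'; python3 -m pendant '[[-1,[0.4,0,0],[0,0,0]]]';  python3 -m pendant '[[-1,[0.3,0,0],[0,0,0]]]'
```

```text
clock: 14.0
eef_pos: [0.567, 0.028, 0.0793]
orientation: [[0.055, -0.001, 0.998], [-0.998, 0.002, 0.055], [-0.002, -1.0, -0.001]]
ft_force: [-1.3, 8.4, 2.1]
opening: 0.0222
clock: 14.1
eef_pos: [0.5671, 0.0252, 0.0793]
orientation: [[0.054, -0.001, 0.999], [-0.999, 0.005, 0.054], [-0.005, -1.0, -0.001]]
ft_force: [-0.8, 18.9, 3.2]
opening: 0.0224
clock: 14.2
eef_pos: [0.5671, 0.0251, 0.0793]
orientation: [[0.051, -0.001, 0.999], [-0.999, 0.013, 0.051], [-0.013, -1.0, -0.001]]
ft_force: [-1.1, 18.7, 3.0]
opening: 0.0227
```

```bash
python3 -m pendant '[[-1,[0.5,0,0],[0,0,-0.013]],[-1,[0.5,0,0],[0,0,0]]]'; python3 -m pendant '[[-1,[0,0,0],[0,0,0]],[-1,[0,0,0],[0,0,0]]]'
```

```text
clock: 14.4
eef_pos: [0.5671, 0.025, 0.0793]
orientation: [[0.047, -0.001, 0.999], [-0.999, 0.021, 0.047], [-0.021, -1.0, 0.0]]
ft_force: [0.3, 20.3, 2.8]
opening: 0.0221
clock: 14.6
eef_pos: [0.5671, 0.0254, 0.0793]
orientation: [[0.052, -0.001, 0.999], [-0.998, 0.019, 0.052], [-0.019, -1.0, 0.0]]
ft_force: [-0.5, 2.7, 1.1]
opening: 0.0224
```

```bash
python3 -m pendant '[[-1,[0.3,0,0],[0,0,-0.015]],[-1,[0.3,0,0],[0,0,0]],[1,[0.15,0,0],[0,0,0]],[1,[0,0,0],[0,0,0]],[1,[0,0,0],[0,0,0]],[1,[0,0,0],[0,0,0]],[1,[0,0,0],[0,0,0]],[1,[0,0,0],[0,0,0]]]'
python3 -m pendant '[[1,[0,-1,0],[0,0,-0.01]],[1,[0,-3,0],[0,0,0]],[1,[0,-4,0],[0,0,0]],[1,[0,-4,0],[0,0,0]],[1,[0,-3,0],[0,0,0]],[1,[-4,0,0],[0,0,0]],[1,[-4,0,0],[0,0,0]],[1,[-4,0,0],[0,0,0]],[1,[-4,0,0],[0,0,0]],[1,[-4,0,0],[0,0,0]],[1,[-4,0,0],[0,0,0]],[1,[0,0,0],[0,0,0]]]'
python3 - <<'E'
from h import *
p=manip.read_camera("top"); im=p["color"]; hsv=cv2.cvtColor(im,cv2.COLOR_BGR2HSV)
for b in manip.outline_of("canister_c",p):
    m=b["pixels"].astype(np.uint8)&(hsv[...,1]>110)
    ys,xs=np.nonzero(cv2.morphologyEx(m.astype(np.uint8),cv2.MORPH_OPEN,np.ones((3,3))))
    if len(xs)<50: continue
    W=np.array([plane(u,v,.093,p)[:2] for u,v in zip(xs,ys)],np.float32)*1000
    c,s,a=cv2.minAreaRect(W); print(round(b["confidence"],2),np.round(c,1),np.round(s,1),round(a,1))
for nm in ["jar","glass","mill"]: print(nm,[(np.round(world(b["at"],p),3).tolist(),round(b["confidence"],2)) for b in manip.boxes_of(nm,p)])
a=cv2.resize(im[165:265,195:405],None,fx=3.8,fy=3.8,interpolation=cv2.INTER_CUBIC)[:,:760]
q=manip.read_camera("side")["color"]; b=cv2.resize(q[180:320,225:385],None,fx=1.55,fy=1.55,interpolation=cv2.INTER_CUBIC)
cv2.imwrite("pics/top6.png",a); cv2.imwrite("pics/side6.png",cv2.resize(q[170:320,215:385],None,fx=4,fy=4,interpolation=cv2.INTER_CUBIC))
E
```

```text
clock: 15.4
eef_pos: [0.568, 0.0201, 0.0789]
orientation: [[0.044, 0.002, 0.999], [-0.999, 0.015, 0.044], [-0.014, -1.0, 0.003]]
ft_force: [-0.6, -0.1, -0.6]
opening: 0.0853
clock: 16.6
eef_pos: [0.5592, 0.2663, 0.2473]
orientation: [[0.037, 0.017, 0.999], [-0.999, 0.0, 0.037], [0.0, -1.0, 0.017]]
ft_force: [-0.3, 0.2, -0.9]
opening: 0.0853
0.92 [ 573.7 -100.8] [55.3 69.8] 2.7
0.82 [ 579.8 -167.4] [54.5 68.6] 2.6
0.62 [574.8 -32.4] [53.9 64.6] 1.8
0.41 [ 701.4 -184.6] [51.  86.2] 51.7
jar [([0.441, -0.11, 0.098], 0.89), ([0.699, 0.15, 0.092], 0.39)]
glass [([0.699, 0.147, 0.092], 0.62)]
mill [([0.695, -0.182, 0.125], 0.94)]
```

View pics/top6.png

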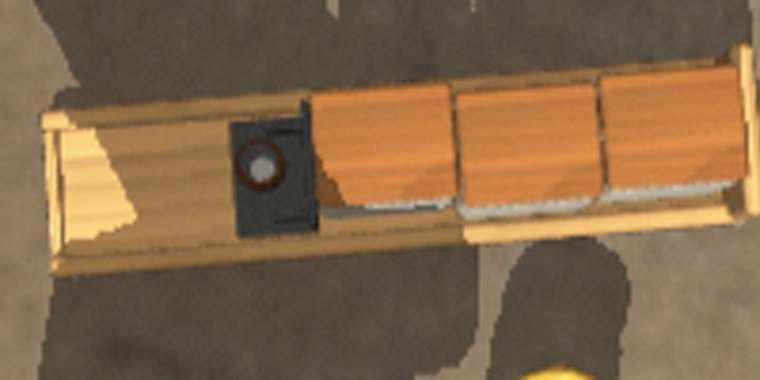

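View pics/side6.png

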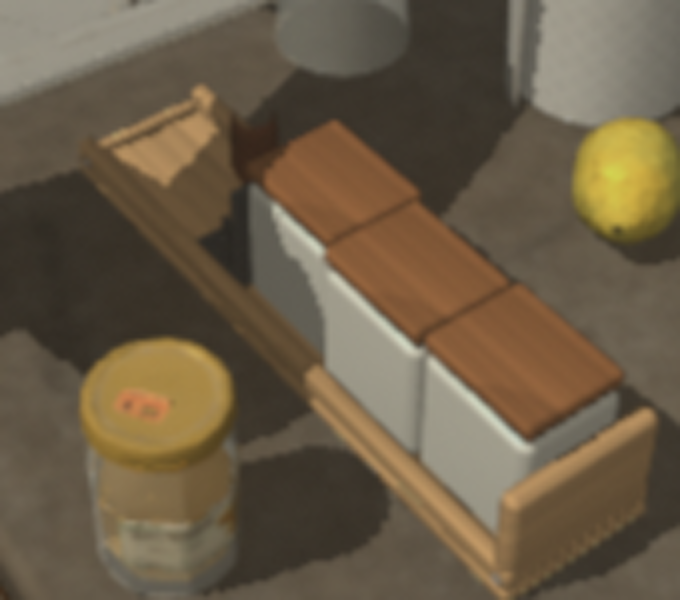

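```bash
python3 -c "
from workcell import manip
print(manip.close_job())"
```

```text
the job is handed in; nothing more can be done
None
```

I put canister_c back in the tray and closed up the row, then handed the job in at about 17 s. No verdict is reported.

**What I did:** I gripped canister_c across its 56 mm faces and lifted it. I turned it about 21° to line up with the tray and set it down upright in the open space, releasing only after contact showed. I then gripped the stop's knob and slid the stop towards the end board. That pushed all three canisters together in the same stroke. The row stalled firmly at about 20 N, and I opened the fingers and backed away while still pushing lightly.

**Last checks:**
- **Row:** the top and side pictures show three upright, aligned canisters with no gaps beyond the lid seams, and the stop plate against the last one. Lid centres measured 66.9 and 68.6 mm apart, against 68 mm ideal.
- **End board:** the near end of the row measured about 1.5 mm from the board's face, which is within camera error. I take it as flush because the row would not move further under 20 N.
- **Jar, glass and mill:** these were never touched. Detections before and after agree to within 6 mm; the jar's shift of about 6 mm is a little more than the networks' stated 4 mm.

**Readings that disagreed:**
- The stop stalled about 1.5 mm short of where I predicted, which is about the uncertainty in where I placed the tray and knob.
- The gripper read 22 mm on the 24 mm knob, but the grip held throughout.

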